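Rinse the meat probe and half-close its bayonet case

TASK

Take the meat thermometer probe out of the grey caddy by its grip bar and dip its tip well into the small steel rinse cup, then lower it into its standing case so that its lugs drop through the slots and the head sits down on the collar. Twist it clockwise (seen from above) until the grip bar points at the round studs, half-way to the lock, never on to the lock, and finish while still gripping it there: the collar is sprung and would turn it back. Do not push the cup about or disturb the brush, the spatula and the spice jar.

Things in the scene. Friction and masses are not known exactly. Their poses are not given: they have to be found in the camera images.
- probe_grip (a point): Centre of the grip bar on the loose meat thermometer probe (black bar, steel flange and stem, 0.08-0.16 kg). Bar 50 mm long (x), 14 mm thick (y), 36 mm tall (z, up), its two ends alike; take it across its 14 mm from above. It stands on a 54 mm round flange 6 mm thick; this point is 24 mm above the flange's underside. At the start the probe hangs upright in the caddy's socket, flange on the caddy's top.
- probe_seat (a point): Centre of the underside of the probe's flange, on its axis, 24 mm below probe_grip, same axes. Below it: a plug 27 mm in diameter and 14 mm long with two lugs reaching 21 mm from the axis, one under each end of the grip bar (along x and -x), each about 28 degrees wide, 7 to 13 mm below this point.
- probe_tip (a point): Tip of the probe's steel stem (6 mm diameter), 80 mm below the underside of the flange (104 mm below probe_grip), on the axis.
- caddy: Fixed grey plastic caddy, 90 mm (x) by 150 mm (y), 95 mm tall, with two closed flip-tops on its +y half and a round socket (46 mm hole) in its top, 37.5 mm from the centre towards -y. Origin at the centre of its underside.
- cup_rim (a point): Centre of the mouth of the small open steel rinse cup, loose on the shelf: 72 mm across the rim, 62 mm tall, wall 3 mm. It narrows a little towards its foot. Empty; 0.25 kg.
- case_mouth (a point): Centre of the aluminium collar's top on the standing case, 100 mm above the shelf, bolted down. z up; x (both ways) points through the middles of the two lug slots. The mouth is 34 mm wide between lips 4 mm thick; the slots are 50 degrees wide, reaching 24 mm from the axis. Seated, the flange's underside lies at this point; play is 3 mm sideways and 3 mm up under the lips.
- case: The case (black tube), inside clear down to 12 mm above the shelf: base plate 90 mm square, collar 68 mm in diameter. On the collar's rim, outside the flange, 3 mm high marks, each on both sides - a wide bar at the slot, a round 4 mm stud 40 degrees clockwise of it (half-way), twin thin ridges at 80 degrees (lock, end stop). Anticlockwise is blocked after about 12 degrees. Origin: underside's centre.
- lock_ring (a joint): Sprung ring in the collar which the lugs push round, rad: 0 until the grip bar is about 15 degrees clockwise of the slots, then it grows with the bar: 0.44 at the studs (40 degrees), 1.14 at the lock stop (80 degrees). It counts as locked from 0.90 (about 66 degrees). A light spring (0.04 N m at 0, 0.08 half-way) turns ring and probe back if let go.
- brush: Silicone basting brush, wooden handle, loose, about 215 mm long, lying on the shelf beyond the work; leave alone.
- spatula: Wooden-handled spatula, loose, about 260 mm long, lying on the shelf beyond the work; leave alone.
- jar: Glass spice jar with a steel lid, 56 mm in diameter, 85 mm tall, loose on the shelf; leave alone. Origin at the centre of its underside.
Mind the look-alikes: they are no part of the job. Leave any pink or red look-alike of the part that bears probe_grip alone. What is shaped like the part that bears cup_rim but pink is not meant.

How it is judged (in metres and radians):
On the way, in this order (a step that is already met when the one before it is completed fails the run):
1. the probe's tip is dipped into the cup, at least 15 mm below its rim (z of probe_tip in the frame of cup_rim below -0.015 m and horizontal distance between probe_tip and cup_rim below 0.034 m), for 0.1 s.
2. the probe is seated in the case's slots, not yet twisted (z of probe_seat in the frame of case_mouth between -0.004 and 0.004 m and horizontal distance between probe_seat and case_mouth below 0.006 m and value of joint lock_ring below 0.15 rad), for 0.05 s.
At the end, for the whole second after the job is handed in: The probe sits in the case (flange within 4 mm of the collar, within 6 mm of its axis, upright), its grip bar within about 11 degrees of the studs that mark half of the turn (40 degrees), pushing the sprung ring, still, and the fingers still grip it with over 3 N (z of probe_seat in the frame of case_mouth between -0.004 and 0.004 m and horizontal distance between probe_seat and case_mouth below 0.006 m and angle between probe_seat's own z axis and vertical below 0.15 rad and angle between the x axis of probe_seat and the x axis of case_mouth, either way round between 0.5 and 0.9 rad and value of joint lock_ring between 0.2 and 0.75 rad and velocity of joint lock_ring between -0.1 and 0.1 rad/s and contact force between the fingers and probe above 3 N); the arm keeps its last pose, push and grip.
It fails at once if the probe is turned on to the lock (value of joint lock_ring above 0.9 rad).
It fails at once if the cup is pushed away or tipped (distance of cup_rim from where it was at the start of the episode above 0.03 m or angle between cup_rim's own z axis and vertical above 0.4 rad).
It fails at once if the brush, the spatula or the jar is disturbed (distance of any of brush, spatula, jar from where it was at the start of the episode above 0.03 m).
It also fails if it takes over 48 s, if anything falls off the work surface, if the arm or the gripper's body presses on something with over 40 N, if the wrist force passes 120 N, or if a joint passes its speed limit or range.

ROBOT

A 7-joint arm with a two-finger parallel gripper is mounted at the origin on the work surface. World frame = base frame: x ahead of the robot, y to its left, z up, the work surface at z = 0. Lengths are in m, angles in degrees, forces in N, time in s.
With the tool pointing down it reaches from about 0.4 to 0.925 m from the base axis. Payload 5.6 kg.
Tool frame: the origin (TCP) lies midway between the tips of the shut fingers; the grasp point (between the pads) lies r.hold_point_z behind it (r.hold_point_z is the distance from the TCP to the grasp point, in m); x points along the fingers, y is the direction in which the jaws open and shut, and the axes are right-handed (so a half turn about x gives the same grasp; the last joint's range is limited). The gripper opens to 85 mm and grips with 20 to 120 N. Pads are 22 mm wide; open, the fingers measure 114 mm over their backs; the gripper's body (76 mm by 85 mm) begins 54 mm behind the grasp point. The pads swing forward as they close: fully open they stand 13 mm farther back than shut.
Start: joints at [61.765, 26.786, -0.665, 91.828, 0.344, 61.387, -3.226], TCP at [0.283, -0.585, 0.231] pointing down, gripper open.
Joint ranges: [-144.91, 144.91], [-17.63, 115.5], [-89.93, 88.59], [15.96, 139.68], [-74.01, 254.01], [8.47, 105.57], [-167.45, 167.45]. Speed limits (degrees/s): [147.25, 147.25, 180, 180, 180, 180, 180].

INTERFACE

Orientations are given as a 3x3 rotation matrix whose columns are the frame's x, y, z axes.
In Python, from workcell import telemetry, cams, job, r gives the robot as it stands.
- The arm moves only by the tool servo_tool, never from a script. Its argument "moves" is a list of rows, each a list of 7 numbers: the shift along the tool's x, y, z in cm, then the turn, a rotation vector about the tool's x, y, z in rad, then the closure, from -1 (fully open) to 1 (shut). A call has 1 to 12 rows; each row is the pose to reach, as a shift and turn from the pose commanded when the call began, along the tool's axes at that moment; what a row does not reach only later rows make up. A row lasts 1/10 s, in which the tool goes at most 50 mm and 8.59 degrees, less where a joint would pass 70% of its speed; a pose out of reach is approached as far as the arm can. A call with a gripper value outside its range is refused whole. The fingers move at their own pace and stop on an object; "newtons" is the grip in N (left out, the last holds). Time passes only in rows, so rows that repeat a pose let the fingers close. It gives the time, the measured TCP pose, the force and the opening at its end, in the units of the state.
- telemetry.observe(): the state, without advancing time (a new reading comes with each control period).
- cams.read_camera(name): name is "scene" or "side" or "wrist"; returns a dict with "image" (420x560x3 uint8, red, green, blue), "range_z" (420x560 float32, m along the optical axis (not along the pixel's ray), 0 where there is no reading), "K" (3x3 intrinsics, pixels), "T" (4x4, takes a point from camera to world coordinates). Camera axes: x right, y down, z forward; pixel columns grow to the right and rows downward; lengths in m; the calibration is good to about 2 mm. A picture is of the moment at which its call begins.
- job.sign_off(): hands the job in, once; it reports no verdict.
Trained networks look in a picture, given as the dict that the camera call returned (one of the last four; its "shot" number tells which), for a name from the list of things; names that differ only in an ending like _2 or _b are one class to them, and where a whole thing is asked for, a point or a joint stands for the part that bears it (a point fixed in the world has none). Each returns a list of dicts, best first, with "conf" (0 to 1); they miss things now and then, are a little off and sometimes report something else, mostly with a low value. They report only what shows in the picture. A call takes as long as a camera call. They do not tell look-alikes from the thing itself.
- cams.boxes_of(label, picture): "extent" ([left, top, width, height] in pixels, round what is visible of it).
- cams.silhouettes(label, picture): "mask" (420x560 bool, what is visible of it) and "extent" ([left, top, width, height] in pixels, round what is visible of it).
The state is a dict: "clock": time; "joint_positions": joint angles; "dq": joint speeds; "joint_efforts": joint torques, N m; "tcp_pos": TCP position; "ee_rot": TCP orientation; "ft_force": force on the tool from outside, world axes, zero at the start; "torque": the same for the moment, N m; "opening": opening from 0.0 (shut) to 1.0 (fully open).
Only numpy, scipy, OpenCV 4.12 (cv2) and the standard library are available. Lean on these libraries where they do the work, as an engineer would, in place of code of your own. Each camera call takes 0.05 s, during which the arm holds its last target. There are 200 camera calls.

## Working session

There is one attempt and no reset: what is moved stays moved. The work goes in short steps, Python scripts to look and compute and a tool call to move; the robot and the scene stay as the last step left them, time stands still between calls to the robot, and variables do not carry over. Pictures are saved under pics/ and viewed, about 8 in all and at most 12, crops included, and the job is handed in when it is done.

Besides the shell and the picture viewer there is one more tool, called after "Emit:" by a JSON object that holds its "api" and its "payload". servo_tool: Moves the arm, as the interface text tells. Its arguments: {"type":"object","properties":{"moves":{"type":"array","items":{"type":"array","items":{"type":"number"}}},"newtons":{"type":"number"}},"required":["moves"]}

```bash
mkdir -p pics; ls; python3 - <<'E'
from workcell import telemetry,cams,job,r
import cv2,numpy as np
s=telemetry.observe(); print(s['clock'],s['tcp_pos'],np.round(s['ee_rot'],3).tolist(),s['opening'],r.hold_point_z)
ims=[]
for n in('scene','side'):
    p=cams.read_camera(n); im=p['image'][:,:,::-1].copy(); cv2.imwrite(f'pics/{n}0.png',cv2.resize(im,(784,588)))
    np.savez(f'/tmp/{n}.npz',**{k:p[k] for k in('image','range_z','K','T')})
    for l in('probe_grip','caddy','cup_rim','case','jar'):
        print(n,l,[(np.round(b['extent']).tolist(),round(b['conf'],2)) for b in cams.boxes_of(l,p)])
E
```

```text
pics
0.0 [ 0.28230579 -0.58486579  0.23033519] [[-0.001, 0.435, -0.901], [0.002, -0.901, -0.435], [-1.0, -0.002, 0.0]] 0.9988384204712426 0.0187
scene probe_grip [([246.0, 172.0, 16.0, 22.0], 0.81), ([278.0, 188.0, 14.0, 25.0], 0.66), ([271.0, 158.0, 18.0, 22.0], 0.61)]
scene caddy [([267.0, 187.0, 58.0, 48.0], 0.77), ([278.0, 189.0, 15.0, 21.0], 0.2)]
scene cup_rim [([172.0, 252.0, 30.0, 30.0], 0.75), ([209.0, 228.0, 26.0, 29.0], 0.72)]
scene case [([332.0, 161.0, 34.0, 44.0], 0.94), ([275.0, 190.0, 20.0, 21.0], 0.28)]
scene jar [([144.0, 199.0, 24.0, 33.0], 0.72)]
side probe_grip [([274.0, 211.0, 19.0, 23.0], 0.7), ([306.0, 237.0, 23.0, 42.0], 0.56), ([320.0, 217.0, 20.0, 27.0], 0.52)]
side caddy [([243.0, 220.0, 62.0, 63.0], 0.7)]
side cup_rim [([321.0, 188.0, 21.0, 27.0], 0.87), ([310.0, 206.0, 24.0, 27.0], 0.85)]
side case [([204.0, 269.0, 52.0, 59.0], 0.82)]
side jar []
```

View pics/scene0.png

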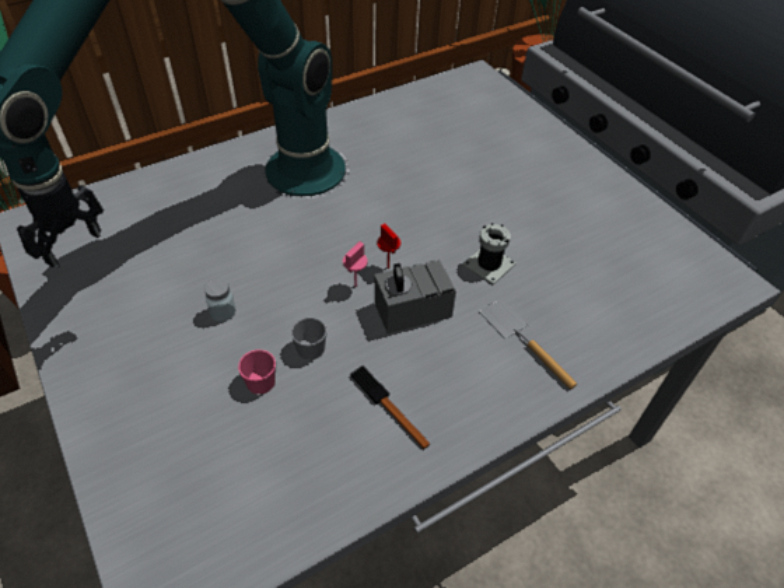

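View pics/side0.png

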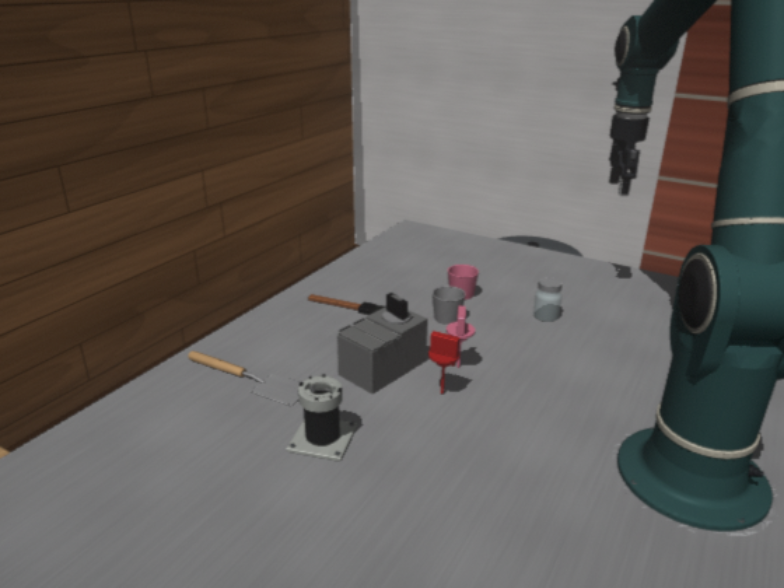

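The scene picture (scaled 1.4×) shows three probe-shaped things: black in the caddy at about (284,196) px, pink at (254,183) and red at (278,170). I choose the black one. There are two cups: grey at (221,241), which I choose, and pink at (184,267). The case is at (349,183) and the jar at (156,215). Next I get coarse positions and a close crop to check the choice.

```bash
cat >h.py <<'E'
import numpy as np,cv2
def cloud(p):
    z=p['range_z'];K=p['K'];v,u=np.mgrid[:z.shape[0],:z.shape[1]]
    P=np.stack([(u-K[0,2])/K[0,0]*z,(v-K[1,2])/K[1,1]*z,z],-1)@p['T'][:3,:3].T+p['T'][:3,3]
    P[z<=0]=np.nan
    return P
def circ(q):
    from scipy.optimize import least_squares
    c0=(q.min(0)+q.max(0))/2
    s=least_squares(lambda c:np.hypot(*(q-c[:2]).T)-c[2],[*c0,.03],loss='soft_l1',f_scale=.002).x
    return np.round(s,4)
E
python3 - <<'E'
import numpy as np,cv2
from h import *
B={'scene':dict(probe=(278,186,15,24),cup=(209,228,26,29),case=(332,161,34,44),jar=(144,199,24,33),caddy=(267,187,58,48),red=(271,158,18,22),pink=(246,172,16,22)),
'side':dict(probe=(274,211,19,23),cup=(310,206,24,27),case=(204,269,52,59),caddy=(243,220,62,63),red=(306,237,23,42),pink=(320,217,20,27))}
for n in B:
    p=dict(np.load(f'/tmp/{n}.npz'));C=cloud(p)
    print(n,p['T'][:3,3])
    for k,(x,y,w,h) in B[n].items():
        q=C[y:y+h,x:x+w].reshape(-1,3);q=q[np.isfinite(q[:,0])];q=q[q[:,2]>.015]
        zt=np.percentile(q[:,2],99);t=q[q[:,2]>zt-.012]
        print(k,len(q),'ztop',round(zt,3),'top mid',np.round((t.min(0)+t.max(0))/2,3),'range',np.round(np.ptp(t,axis=0),3))
a=cv2.imread('/dev/null')
i=np.load('/tmp/scene.npz')['image'][150:280,195:375,::-1];cv2.imwrite('pics/crop1.png',cv2.resize(i,None,fx=4.4,fy=4.4,interpolation=cv2.INTER_CUBIC))
E
```

```text
scene [ 1.27576552 -0.53231421  1.10402344]
probe 299 ztop 0.139 top mid [ 0.544 -0.045  0.134] range [0.05  0.029 0.012]
cup 463 ztop 0.065 top mid [ 0.532 -0.249  0.06 ] range [0.072 0.071 0.014]
case 565 ztop 0.105 top mid [0.527 0.219 0.099] range [0.07  0.07  0.014]
jar 474 ztop 0.089 top mid [ 0.353 -0.37   0.084] range [0.054 0.049 0.014]
caddy 2106 ztop 0.137 top mid [ 0.544 -0.045  0.133] range [0.05  0.029 0.015]
red 238 ztop 0.124 top mid [0.419 0.008 0.119] range [0.054 0.019 0.013]
pink 252 ztop 0.125 top mid [ 0.429 -0.085  0.12 ] range [0.032 0.049 0.013]
side [0.02085545 0.85926945 0.67058386]
probe 385 ztop 0.138 top mid [ 0.539 -0.04   0.132] range [0.05  0.024 0.013]
cup 533 ztop 0.122 top mid [ 0.424 -0.081  0.117] range [0.03  0.049 0.014]
case 1216 ztop 0.102 top mid [0.521 0.22  0.097] range [0.068 0.069 0.014]
caddy 2600 ztop 0.117 top mid [ 0.537 -0.036  0.116] range [0.046 0.021 0.021]
red 529 ztop 0.123 top mid [0.411 0.01  0.117] range [0.049 0.018 0.012]
pink 388 ztop 0.123 top mid [ 0.413 -0.044  0.117] range [0.05  0.123 0.014]
```

View pics/crop1.png

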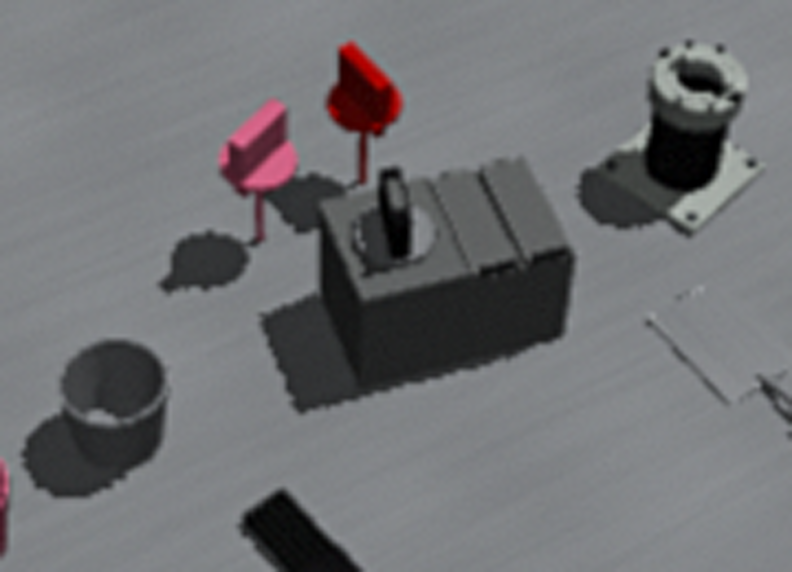

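The crop confirms it: the black bar on a steel flange sits in the caddy at crop (395,215). The pink (260,150) and red (360,90) ones stand free. The grey cup is at (115,385).

```bash
cat >>h.py <<'E'
from scipy.spatial.transform import Rotation as Ro
def plan(pos,yaw):
    """moves to TCP pos, with tool pointing down and jaw axis y at world yaw (deg, mod 180); from measured pose"""
    from workcell import telemetry
    s=telemetry.observe();R=np.array(s['ee_rot'])
    best=None
    for k in(0,180):
        a=np.radians(yaw+k);y=np.array([np.cos(a),np.sin(a),0]);x=np.array([0,0,-1.]);G=np.stack([x,y,np.cross(x,y)],1)
        rv=Ro.from_matrix(R.T@G).as_rotvec()
        if best is None or np.linalg.norm(rv)<np.linalg.norm(best):best=rv
    d=R.T@(np.array(pos)-s['tcp_pos'])*100
    print('plan',np.round(d,2),np.round(best,4),'q',np.round(s['joint_positions'],0),'clk',s['clock'],'F',np.round(s['ft_force'],1),'op',round(s['opening'],3),'tcp',np.round(s['tcp_pos'],4))
def yawjaw():
    from workcell import telemetry
    R=np.array(telemetry.observe()['ee_rot']);return np.degrees(np.arctan2(R[1,1],R[0,1]))
E
python3 - <<'E'
from h import *
from workcell import cams,telemetry
for n,(x,y,w,h) in dict(scene=(278,186,15,24),side=(274,211,19,23)).items():
    q=cloud(dict(np.load(f'/tmp/{n}.npz')))[y:y+h,x:x+w].reshape(-1,3);q=q[(q[:,2]>.107)&(q[:,2]<.145)]
    print(n,len(q),cv2.minAreaRect(q[:,:2].astype('f4')*1000))
p=cams.read_camera('wrist');s=telemetry.observe();R=s['ee_rot'];print(np.round(R.T@(p['T'][:3,3]-s['tcp_pos']),3),np.round(np.array(R).T@p['T'][:3,:3],2).tolist(),p['K'][0,0])
print(yawjaw());plan([.47,-.043,.34],90)
E
```

```text
scene 117 ((544.6092529296875, -45.695289611816406), (14.458441734313965, 49.883419036865234), 67.96946716308594)
side 192 ((537.7063598632812, -43.32715606689453), (17.987098693847656, 51.979915618896484), 66.98271179199219)
[-0.142 -0.    -0.072] [[0.0, -0.28, 0.96], [1.0, 0.0, -0.0], [-0.0, 0.96, 0.28]] 365.83788910120495
-64.23271561740962
plan [-10.87 -40.7  -40.45] [ 4.497e-01  0.000e+00 -1.000e-04] q [62. 27. -1. 92.  0. 61. -3.] clk 0.65 F [-0.9 -0.  -0.7] op 1.003 tcp [ 0.2826 -0.5854  0.2313]
```

```bash
python3 -c "
from h import *
plan([.541,-.044,.29],68)"
```

```text
plan [ -5.87 -37.52 -46.81] [ 8.337e-01 -0.000e+00 -1.000e-04] q [62. 27. -1. 92.  0. 61. -3.] clk 0.65 F [-0.9 -0.  -0.7] op 1.003 tcp [ 0.2826 -0.5854  0.2313]
```

Emit:
{"api": "servo_tool", "payload": {"moves": [[-5.9,-5,-6,0.1,0,0,-1],[-5.9,-37.5,-46.8,0.83,0,0,-1],[-5.9,-37.5,-46.8,0.83,0,0,-1],[-5.9,-37.5,-46.8,0.83,0,0,-1],[-5.9,-37.5,-46.8,0.83,0,0,-1],[-5.9,-37.5,-46.8,0.83,0,0,-1],[-5.9,-37.5,-46.8,0.83,0,0,-1],[-5.9,-37.5,-46.8,0.83,0,0,-1],[-5.9,-37.5,-46.8,0.83,0,0,-1],[-5.9,-37.5,-46.8,0.83,0,0,-1],[-5.9,-37.5,-46.8,0.83,0,0,-1],[-5.9,-37.5,-46.8,0.83,0,0,-1]]}}

```text
clock: 1.85
tcp_pos: [0.5315, -0.0636, 0.2896]
ee_rot: [[0.001, -0.371, -0.928], [-0.0, -0.928, 0.371], [-1.0, -0.0, -0.001]]
ft_force: [0.8, -0.7, -0.2]
opening: 1.0
```

Emit:
{"api": "servo_tool", "payload": {"moves": [[0,0,0,0,0,0,-1],[0,0,0,0,0,0,-1],[0,0,0,0,0,0,-1]]}}

```text
clock: 2.15
tcp_pos: [0.5304, -0.0669, 0.2889]
ee_rot: [[-0.001, -0.373, -0.928], [-0.001, -0.928, 0.373], [-1.0, 0.001, 0.0]]
ft_force: [-0.3, 0.4, 0.4]
opening: 1.001
```

```bash
python3 - <<'E'
from h import *
from workcell import cams
p=cams.read_camera('wrist');C=cloud(p)
cv2.imwrite('pics/w1.png',p['image'][:,:,::-1])
print([(b['extent'],b['conf']) for b in cams.boxes_of('probe_grip',p)])
m=(C[...,2]>.112)&(C[...,2]<.145)&(abs(C[...,0]-.541)<.05)&(abs(C[...,1]+.044)<.05)
q=C[m];print(len(q),cv2.minAreaRect(q[:,:2].astype('f4')*1000),np.percentile(q[:,2],[5,50,99]))
t=q[q[:,2]>np.percentile(q[:,2],99)-.006];print('top',len(t),cv2.minAreaRect(t[:,:2].astype('f4')*1000))
E
```

```text
[([230.3, 267.1, 49.8, 75.0], 0.88), ([306.1, 232.5, 54.8, 65.3], 0.63), ([0.0, 203.3, 120.1, 118.2], 0.48)]
1134 ((541.5371704101562, -45.55320358276367), (14.14120864868164, 49.8931770324707), 68.7510757446289) [0.12072788 0.13663616 0.13859137]
top 1001 ((541.5203857421875, -45.47446823120117), (14.124518394470215, 49.788116455078125), 68.56002044677734)
```

View pics/w1.png

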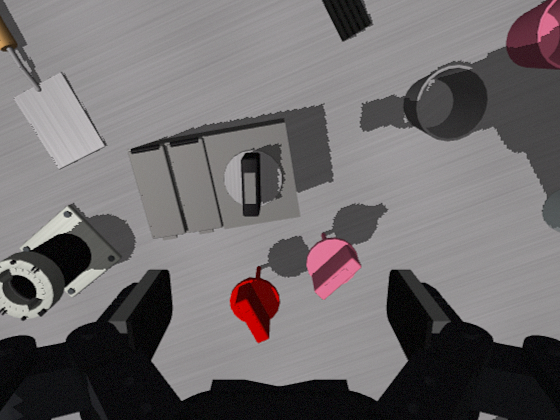

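The wrist view shows the black probe at (250,180), clear of the pink (333,265) and red (255,300) ones. The grey cup is at (445,100) and the case at (20,285). Before grasping I take one close look at the case and compute the cup from this view.

```bash
python3 - <<'E'
from h import *
from workcell import cams
p=cams.read_camera('wrist');C=cloud(p)
m=(C[...,2]>.056)&(C[...,2]<.07)&(np.hypot(C[...,0]-.532,C[...,1]+.249)<.055)
q=C[m];print('cup',len(q),circ(q[:,:2]),q[:,2].max())
plan([.515,.215,.29],68.6)
E
```

```text
cup 1042 [ 0.5311 -0.2486  0.0339] 0.06390688573178066
plan [ -0.11 -25.59  11.97] [-0.0096  0.     -0.0005] q [  13.   13.  -11.  104.    3.   64. -111.] clk 2.3 F [0.1 0.2 0.3] op 1.0 tcp [ 0.5304 -0.0671  0.289 ]
```

Emit:
{"api": "servo_tool", "payload": {"moves": [[0,-25.6,12,0,0,0,-1],[0,-25.6,12,0,0,0,-1],[0,-25.6,12,0,0,0,-1],[0,-25.6,12,0,0,0,-1],[0,-25.6,12,0,0,0,-1],[0,-25.6,12,0,0,0,-1],[0,-25.6,12,0,0,0,-1],[0,-25.6,12,0,0,0,-1],[0,-25.6,12,0,0,0,-1]]}}

```text
clock: 3.2
tcp_pos: [0.515, 0.2146, 0.2889]
ee_rot: [[-0.0, -0.374, -0.927], [-0.001, -0.927, 0.374], [-1.0, 0.001, -0.0]]
ft_force: [0.7, 0.4, -0.1]
opening: 1.0
```

```bash
python3 - <<'E'
from h import *
from workcell import cams
p=cams.read_camera('wrist');C=cloud(p)
np.savez('/tmp/case.npz',**{k:p[k] for k in('image','range_z','K','T')})
m=(C[...,2]>.096)&(C[...,2]<.108)&(np.hypot(C[...,0]-.524,C[...,1]-.219)<.06)
q=C[m];hull=cv2.convexHull(q[:,:2].astype('f4'))[:,0]
c,rad=cv2.minEnclosingCircle(hull);print('collar',c,rad,circ(hull),np.median(q[:,2]))
v,u=np.nonzero(m);i=p['image'][v.min()-25:v.max()+40,u.min()-25:u.max()+25,::-1];print(v.min(),u.min(),i.shape)
f=min(780/i.shape[1],580/i.shape[0]);cv2.imwrite('pics/case1.png',cv2.resize(i,None,fx=f,fy=f,interpolation=cv2.INTER_CUBIC));print('f',f)
# rectified top view of plane z=.1: 0.2mm/px, right=+x, up=+y
cx,cy=circ(hull)[:2];g=np.arange(-300,300)*.00015
X,Y=np.meshgrid(cx+g,cy-g);W=np.stack([X,Y,np.full_like(X,.1)],-1)
T=p['T'];Q=(W-T[:3,3])@T[:3,:3];K=p['K']
top=cv2.remap(p['image'],(Q[...,0]/Q[...,2]*K[0,0]+K[0,2]).astype('f4'),(Q[...,1]/Q[...,2]*K[1,1]+K[1,2]).astype('f4'),cv2.INTER_CUBIC)
cv2.imwrite('pics/top.png',top[:,:,::-1])
plan([.5415,-.0455,.2],68.6)
E
```

```text
collar (0.5242173075675964, 0.21819718182086945) 0.0341205969452858 [0.5243 0.2183 0.0337] 0.09974846862597919
136 235 (138, 122, 3)
f 4.202898550724638
plan [  8.92  23.11 -12.18] [-0.0103 -0.0004 -0.001 ] q [  -9.   16.  -21.  100.    6.   65. -144.] clk 3.25 F [-0.4  0.1 -1. ] op 1.001 tcp [0.5151 0.2145 0.289 ]
```

View pics/top.png

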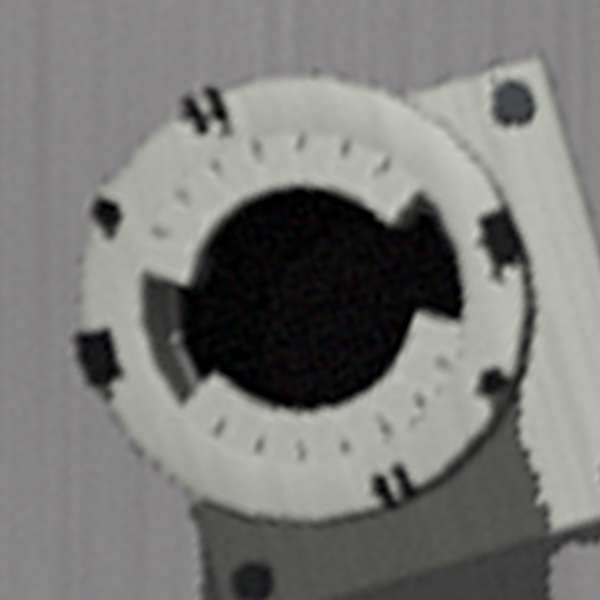

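The rectified top view (right = +x, up = +y) shows:
- Slot bars at (498,237) and (98,357), so the slot axis is at yaw about 16.6°.
- Studs at (492,382) and (105,214), so −23.5°.
- Twin ridges at −64°.

These agree with the description. The case centre is at (0.524, 0.2185). The bar must go in with jaw yaw −73.4° and end at −113.4°. Next is the grasp.

Emit:
{"api": "servo_tool", "payload": {"moves": [[5,23.1,-12.2,-0.01,0,0,-1],[5,23.1,-12.2,-0.01,0,0,-1],[5,23.1,-12.2,-0.01,0,0,-1],[5,23.1,-12.2,-0.01,0,0,-1],[5,23.1,-12.2,-0.01,0,0,-1],[8.9,23.1,-12.2,-0.01,0,0,-1],[8.9,23.1,-12.2,-0.01,0,0,-1],[8.9,23.1,-12.2,-0.01,0,0,-1],[8.9,23.1,-12.2,-0.01,0,0,-1]]}}

```text
clock: 4.15
tcp_pos: [0.5429, -0.0418, 0.2016]
ee_rot: [[0.002, -0.361, -0.933], [0.001, -0.933, 0.361], [-1.0, -0.001, -0.002]]
ft_force: [0.2, -0.2, 0.1]
opening: 1.0
```

```bash
python3 -c "
from h import *
plan([.5415,-.0455,.1055],68.6)"
```

```text
plan [9.61 0.41 0.01] [ 0.0047 -0.002   0.0014] q [  12.   19.  -13.  108.    5.   53. -115.] clk 4.15 F [ 0.2 -0.2  0.1] op 1.0 tcp [ 0.5429 -0.0418  0.2016]
```

Emit:
{"api": "servo_tool", "payload": {"moves": [[5,0,0,0,0,0,-1],[8,0,0,0,0,0,-1],[9.4,0,0,0,0,0,-1],[9.4,0,0,0,0,0,-1],[9.4,0,0,0,0,0,-1]]}}

```text
clock: 4.65
tcp_pos: [0.5434, -0.0423, 0.1077]
ee_rot: [[0.003, -0.361, -0.933], [0.0, -0.933, 0.361], [-1.0, -0.001, -0.003]]
ft_force: [-0.1, 0.2, 0.1]
opening: 1.002
```

```bash
python3 -c "
from h import *
plan([.5415,-.0455,.1055],68.6)"
```

```text
plan [0.22 0.37 0.06] [ 0.0043 -0.0025  0.001 ] q [  10.   27.  -12.  112.    8.   42. -117.] clk 4.65 F [-0.1  0.2  0.1] op 1.002 tcp [ 0.5434 -0.0423  0.1077]
```

Emit:
{"api": "servo_tool", "payload": {"moves": [[0.2,0.37,0.06,0,0,0,-1],[0.2,0.37,0.06,0,0,0,1],[0.2,0.37,0.06,0,0,0,1],[0.2,0.37,0.06,0,0,0,1],[0.2,0.37,0.06,0,0,0,1],[0.2,0.37,0.06,0,0,0,1],[0.2,0.37,0.06,0,0,0,1],[0.2,0.37,0.06,0,0,0,1]], "newtons": 70}}

```text
clock: 5.45
tcp_pos: [0.5404, -0.0462, 0.1043]
ee_rot: [[0.001, -0.362, -0.932], [-0.0, -0.932, 0.362], [-1.0, -0.0, -0.001]]
ft_force: [0.5, 0.1, 3.6]
opening: 0.156
```

```bash
python3 -c "
from h import *
plan([.5415,-.0455,.1055],68.6)"
```

```text
plan [-0.12 -0.1  -0.08] [ 0.0033 -0.0006  0.0002] q [  11.   27.  -12.  112.    8.   42. -117.] clk 5.45 F [0.5 0.1 3.6] op 0.156 tcp [ 0.5404 -0.0462  0.1043]
```

Emit:
{"api": "servo_tool", "payload": {"moves": [[-3,0,0,0,0,0,1],[-7,0,0,0,0,0,1],[-11.5,0,0,0,0,0,1],[-11.5,0,0,0,0,0,1],[-11.5,0,0,0,0,0,1]]}}

```text
clock: 5.95
tcp_pos: [0.5402, -0.0464, 0.2196]
ee_rot: [[0.001, -0.362, -0.932], [-0.0, -0.932, 0.362], [-1.0, -0.0, -0.001]]
ft_force: [-0.1, -0.4, -2.1]
opening: 0.154
```

```bash
python3 -c "
from h import *
plan([.531,-.2486,.22],68.6)"
```

```text
plan [-0.03 19.19 -6.46] [ 0.0031 -0.0014  0.0001] q [  12.   18.  -13.  107.    5.   55. -114.] clk 5.95 F [-0.1 -0.4 -2.1] op 0.154 tcp [ 0.5402 -0.0464  0.2196]
```

Emit:
{"api": "servo_tool", "payload": {"moves": [[0,3,-1,0,0,0,1],[0,7,-2.3,0,0,0,1],[0,11,-3.7,0,0,0,1],[0,15,-5,0,0,0,1],[0,19.2,-6.5,0,0,0,1],[0,19.2,-6.5,0,0,0,1],[0,19.2,-6.5,0,0,0,1],[0,19.2,-6.5,0,0,0,1],[0,19.2,-6.5,0,0,0,1]]}}

```text
clock: 6.85
tcp_pos: [0.5312, -0.2469, 0.2183]
ee_rot: [[-0.001, -0.36, -0.933], [0.001, -0.933, 0.36], [-1.0, -0.001, 0.002]]
ft_force: [-0.3, -0.5, -1.6]
opening: 0.152
```

```bash
python3 - <<'E'
from h import *
from workcell import cams
plan([.531,-.2486,.124],68.6)
p=cams.read_camera('scene');x,y=150,130;cv2.imwrite('pics/dip.png',cv2.resize(p['image'][130:290,150:370,::-1],None,fx=3.6,fy=3.6,interpolation=cv2.INTER_CUBIC))
E
```

```text
plan [ 9.43  0.17 -0.06] [0.0057 0.0016 0.0006] q [ 28.  22.  -8. 101.   4.  57. -92.] clk 6.85 F [-0.3 -0.5 -1.6] op 0.152 tcp [ 0.5312 -0.2469  0.2183]
```

View pics/dip.png

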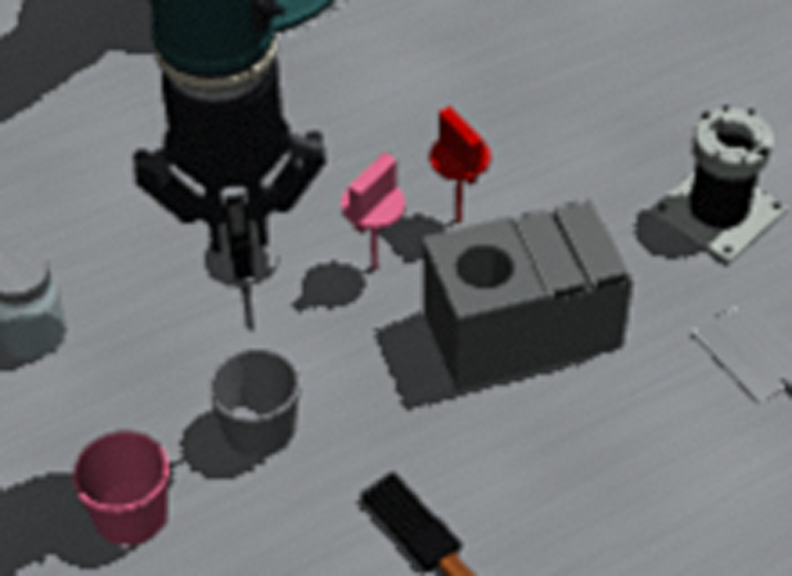

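The probe hangs upright in the jaws with its tip at crop (250,328), above the grey cup's mouth (255,385). The caddy socket is empty. Next is the dip.

Emit:
{"api": "servo_tool", "payload": {"moves": [[4,0.1,0,0,0,0,1],[7.5,0.1,0,0,0,0,1],[9.6,0.1,0,0,0,0,1],[9.6,0.1,0,0,0,0,1],[9.6,0.1,0,0,0,0,1],[9.6,0.1,0,0,0,0,1],[9.6,0.1,0,0,0,0,1],[5,0.1,0,0,0,0,1],[0,0,0,0,0,0,1],[-1,0,0,0,0,0,1],[-1,0,0,0,0,0,1]]}}

```text
clock: 8.0
tcp_pos: [0.5327, -0.2494, 0.2325]
ee_rot: [[0.006, -0.362, -0.932], [-0.003, -0.932, 0.362], [-1.0, 0.001, -0.007]]
ft_force: [0.1, 0.5, -2.6]
opening: 0.155
```

```bash
python3 - <<'E'
from h import *
plan([.524,.2185,.24],-73.4)
E
```

```text
plan [ -0.89 -43.3   17.75] [-0.6601 -0.0063 -0.0027] q [ 28.  21.  -8. 101.   3.  58. -92.] clk 8.0 F [ 0.1  0.5 -2.6] op 0.155 tcp [ 0.5327 -0.2494  0.2325]
```

Emit:
{"api": "servo_tool", "payload": {"moves": [[-0.9,-5,2,-0.05,0,0,1],[-0.9,-43.3,17.7,-0.66,0,0,1],[-0.9,-43.3,17.7,-0.66,0,0,1],[-0.9,-43.3,17.7,-0.66,0,0,1],[-0.9,-43.3,17.7,-0.66,0,0,1],[-0.9,-43.3,17.7,-0.66,0,0,1],[-0.9,-43.3,17.7,-0.66,0,0,1],[-0.9,-43.3,17.7,-0.66,0,0,1],[-0.9,-43.3,17.7,-0.66,0,0,1],[-0.9,-43.3,17.7,-0.66,0,0,1],[-0.9,-43.3,17.7,-0.66,0,0,1],[-0.9,-43.3,17.7,-0.66,0,0,1]]}}

```text
clock: 9.2
tcp_pos: [0.5221, 0.2182, 0.2364]
ee_rot: [[-0.003, 0.286, -0.958], [-0.002, -0.958, -0.286], [-1.0, 0.001, 0.003]]
ft_force: [-0.2, -1.3, -1.5]
opening: 0.158
```

Emit:
{"api": "servo_tool", "payload": {"moves": [[0,0,0,0,0,0,1],[0,0,0,0,0,0,1],[0,0,0,0,0,0,1],[0,0,0,0,0,0,1]]}}

```text
clock: 9.6
tcp_pos: [0.5232, 0.2182, 0.2381]
ee_rot: [[0.0, 0.284, -0.959], [-0.0, -0.959, -0.284], [-1.0, 0.0, -0.0]]
ft_force: [-0.2, 0.6, -1.7]
opening: 0.153
```

```bash
python3 - <<'E'
from h import *
from workcell import cams,telemetry
plan([.524,.2185,.24],-73.4)
s=telemetry.observe();t=np.array(s['tcp_pos'])
ims=[]
for n in('wrist','scene','side'):
    p=cams.read_camera(n);C=cloud(p)
    np.savez(f'/tmp/{n}2.npz',**{k:p[k] for k in('image','range_z','K','T')})
    D=np.hypot(C[...,0]-t[0],C[...,1]-t[1])
    f=C[(D<.034)&(C[...,2]>t[2]-.016)&(C[...,2]<t[2]-.001)]
    st=C[(D<.015)&(C[...,2]>t[2]-.088)&(C[...,2]<t[2]-.03)]
    print(n,'flange',len(f),circ(f[:,:2]) if len(f)>20 else'','stem',len(st),np.round(np.median(st,axis=0),4) if len(st) else '', 'min z',st[:,2].min() if len(st) else '')
    if n!='wrist' and len(st)>8:
        k=np.polyfit(st[:,2],st[:,:2],1);print(' stem slope',np.round(k[0],3),'at flange',np.round(k[0]*(t[2]-.009)+k[1],4))
    m=(C[...,2]>.096)&(C[...,2]<.106)&(np.hypot(C[...,0]-.524,C[...,1]-.2185)<.05);q=C[m]
    if len(q)>50:print(' collar',circ(cv2.convexHull(q[:,:2].astype('f4'))[:,0]))
    if n=='wrist':w=p['image'];
    else:
        K=p['K'];c=p['T'][:3,:3].T@(t-[0,0,.09]-p['T'][:3,3]);u,v=int(c[0]/c[2]*K[0,0]+K[0,2]),int(c[1]/c[2]*K[1,1]+K[1,2])
        ims.append(cv2.resize(p['image'][v-50:v+50,u-48:u+48],None,fx=4,fy=4,interpolation=cv2.INTER_CUBIC))
cv2.imwrite('pics/over.png',np.hstack(ims)[:,:,::-1]);cv2.imwrite('pics/w2.png',w[:,:,::-1])
E
```

```text
plan [-0.19 -0.01 -0.09] [-0.0013 -0.0001 -0.0003] q [  -5.   21.  -26.  102.   11.   59. -109.] clk 9.6 F [-0.2  0.6 -1.7] op 0.153 tcp [0.5232 0.2182 0.2381]
wrist flange 3800 [0.5261 0.2191 0.0218] stem 0  min z 
 collar [0.5247 0.2184 0.0336]
scene flange 88 [0.5253 0.2224 0.0243] stem 27 [0.5273 0.2182 0.1807] min z 0.15124372185701018
 stem slope [ 0.004 -0.001] at flange [0.5268 0.2185]
 collar [0.5265 0.2178 0.034 ]
side flange 172 [0.521  0.219  0.0234] stem 69 [0.5205 0.2218 0.1811] min z 0.15113185101808524
 stem slope [ 0.008 -0.011] at flange [0.5213 0.2208]
 collar [0.5219 0.22   0.034 ]
```

View pics/over.png

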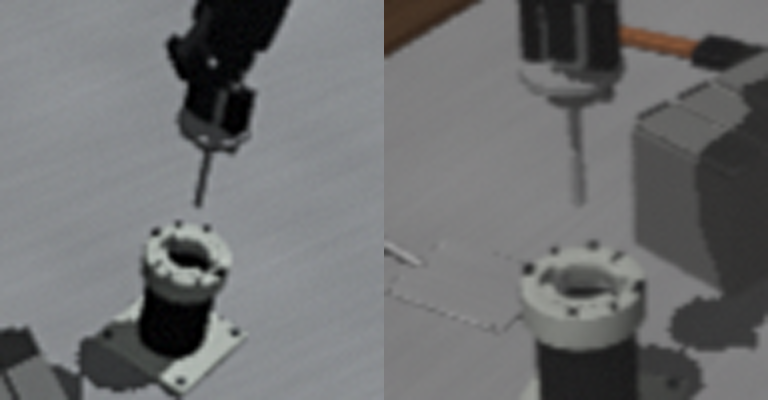

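The probe is upright over the case: tip at left (198,205) and right (578,205), bore at (185,258) and (583,290). Stem and collar agree to about 1 mm, so I descend.

Emit:
{"api": "servo_tool", "payload": {"moves": [[4,0,0,0,0,0,1],[7.5,0,0,0,0,0,1],[9.8,0,0,0,0,0,1],[9.8,0,0,0,0,0,1],[9.8,0,0,0,0,0,1],[9.8,0,0,0,0,0,1]]}}

```text
clock: 10.35
tcp_pos: [0.524, 0.2196, 0.1418]
ee_rot: [[0.003, 0.286, -0.958], [0.001, -0.958, -0.286], [-1.0, -0.0, -0.003]]
ft_force: [0.2, -0.3, -1.6]
opening: 0.153
```

```bash
python3 - <<'E'
from h import *
plan([.5235,.2183,.109],-73.4)
E
```

```text
plan [3.28 0.12 0.1 ] [ 0.0001 -0.003   0.0004] q [  -7.   28.  -24.  107.   15.   49. -112.] clk 10.35 F [ 0.2 -0.3 -1.6] op 0.153 tcp [0.524  0.2196 0.1418]
```

Emit:
{"api": "servo_tool", "payload": {"moves": [[1,0.1,0.05,0,0,0,1],[1.7,0.1,0.05,0,0,0,1],[2.2,0.1,0.05,0,0,0,1],[2.6,0.1,0.05,0,0,0,1],[2.9,0.1,0.05,0,0,0,1],[2.9,0.1,0.05,0,0,0,1]]}}

```text
clock: 10.95
tcp_pos: [0.5224, 0.2178, 0.1105]
ee_rot: [[-0.001, 0.286, -0.958], [-0.0, -0.958, -0.286], [-1.0, 0.0, 0.001]]
ft_force: [0.1, 0.2, -1.4]
opening: 0.152
```

The lugs are inside the slots with no contact force. I settle onto the collar.

Emit:
{"api": "servo_tool", "payload": {"moves": [[0.1,0,-0.1,0,0,0,1],[0.2,0,-0.1,0,0,0,1],[0.25,0,-0.1,0,0,0,1],[0.25,0,-0.1,0,0,0,1]]}}

```text
clock: 11.35
tcp_pos: [0.5241, 0.2183, 0.1093]
ee_rot: [[0.001, 0.286, -0.958], [0.0, -0.958, -0.286], [-1.0, 0.0, -0.001]]
ft_force: [-0.7, -1.4, 4.7]
opening: 0.151
```

```bash
python3 - <<'E'
from h import *
plan([.524,.2184,.109],-73.4)
E
```

```text
plan [ 0.03 -0.01  0.  ] [-0.0001 -0.001  -0.0001] q [  -8.   30.  -23.  108.   16.   45. -113.] clk 11.35 F [-0.7 -1.4  4.7] op 0.151 tcp [0.5241 0.2183 0.1093]
```

Seated: contact is about 6 N at TCP z 0.1093, as predicted. Now I twist clockwise (tool x points down, so +x).

Emit:
{"api": "servo_tool", "payload": {"moves": [[0,0,0,0.08,0,0,1],[0,0,0,0.16,0,0,1],[0,0,0,0.24,0,0,1],[0,0,0,0.32,0,0,1],[0,0,0,0.4,0,0,1],[0,0,0,0.48,0,0,1],[0,0,0,0.48,0,0,1],[0,0,0,0.48,0,0,1]]}}

```text
clock: 12.15
tcp_pos: [0.5245, 0.2186, 0.1093]
ee_rot: [[0.002, -0.187, -0.982], [0.001, -0.982, 0.187], [-1.0, -0.001, -0.002]]
ft_force: [0.5, -1.0, 6.4]
opening: 0.15
```

```bash
python3 - <<'E'
from h import *
from workcell import telemetry
plan([.524,.2184,.109],-113.4);print(yawjaw(),telemetry.observe()['torque'])
E
```

```text
plan [0.03 0.03 0.04] [ 0.2201 -0.0017  0.0012] q [ -13.   29.  -17.  108.   12.   44. -137.] clk 12.15 F [ 0.5 -1.   6.4] op 0.15 tcp [0.5245 0.2186 0.1093]
-100.7898866844266 [-0.05024802 -0.03014213  0.02107059]
```

Emit:
{"api": "servo_tool", "payload": {"moves": [[0,0,0,0.08,0,0,1],[0,0,0,0.15,0,0,1],[0,0,0,0.22,0,0,1],[0,0,0,0.22,0,0,1],[0,0,0,0.22,0,0,1],[0,0,0,0.22,0,0,1],[0,0,0,0.22,0,0,1],[0,0,0,0.22,0,0,1]]}}

```text
clock: 12.95
tcp_pos: [0.5245, 0.2186, 0.1093]
ee_rot: [[0.002, -0.397, -0.918], [0.001, -0.918, 0.397], [-1.0, -0.002, -0.001]]
ft_force: [-0.3, -0.3, 5.2]
opening: 0.151
```

```bash
python3 - <<'E'
from h import *
from workcell import telemetry,cams
plan([.524,.2184,.109],-113.4);print(yawjaw(),telemetry.observe()['torque'])
ims=[]
for n in('wrist','scene','side'):
    p=cams.read_camera(n);C=cloud(p)
    K=p['K'];c=p['T'][:3,:3].T@(np.array([.524,.2184,.11])-p['T'][:3,3]);u,v=int(c[0]/c[2]*K[0,0]+K[0,2]),int(c[1]/c[2]*K[1,1]+K[1,2])
    w=65 if n=='wrist' else 33;v0=min(max(v,w),420-w);ims.append(cv2.resize(p['image'][v0-w:v0+w,u-w:u+w],(266,266),interpolation=cv2.INTER_CUBIC))
cv2.imwrite('pics/end.png',np.hstack(ims)[:,:,::-1])
E
```

```text
plan [0.03 0.03 0.04] [-0.0001 -0.0012  0.0015] q [ -15.   29.  -14.  108.    9.   44. -148.] clk 12.95 F [-0.3 -0.3  5.2] op 0.151 tcp [0.5245 0.2186 0.1093]
-113.40783771970835 [-0.03744996 -0.04206551  0.05241451]
```

View pics/end.png

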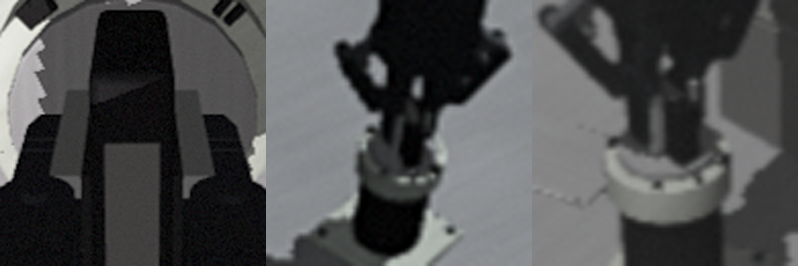

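The wrist crop shows the bar midway between the wide slot mark (38,10) and the twin ridges (228,10), so it points at the stud. The flange sits on the collar in both side views. I hand in.

```bash
python3 -c "
from workcell import job
print(job.sign_off())"
```

```text
the job is handed in; nothing more can be done
None
```

I took the black probe out of the caddy, dipped it in the grey steel cup, seated it in the case and twisted it clockwise to the studs. I handed the job in with the gripper still holding it there; no verdict was reported.

**Last checks at about 13 s:**
- **Angle:** jaw yaw is −113.4°, a 40° twist from the slots. The wrist view shows the bar midway between the slot mark and the lock ridges.
- **Seat:** the flange sits on the collar with about 6–7 N of contact, within about 1 mm of the case axis by my measurement.
- **Spring:** the wrist moment about z rose from about 0.02 N m part-way through the twist to about 0.05 N m. That is lower than the 0.08 N m given for half-way but within what I would expect from sensor noise.
- **Grip:** the fingers stopped on the bar (opening 0.15) with the grip set to 70 N.

**Not checked directly:**
- **Dip depth:** I commanded the tip about 29 mm below the rim and held it for several steps, but took no reading at the bottom.
- **Cup and loose items:** I did not look at the cup, brush, spatula or jar again after the dip. No path went near the loose items.

The scene and side cameras disagreed by about 5 mm in absolute position, so I relied on the wrist camera.

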